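# Sort the leftovers of picture hanging on the shoe cabinet

### The arm

A 6-joint arm with a two-finger parallel gripper is mounted at the origin on the work surface. World frame = base frame: x ahead of the robot, y to its left, z up, the work surface at z = 0. Lengths are in mm, angles in degrees, forces in N, time in s.
With the tool pointing down it reaches from about 325 to 900 mm from the base axis. Payload 6.1 kg.
Tool frame: the origin (TCP) lies midway between the tips of the shut fingers; the grasp point (between the pads) lies 19 mm behind it (arm.tcp_to_grasp is the distance from the TCP to the grasp point, in mm); z points along the fingers, y is the line along which they close (so a half turn about z gives the same grasp; the last joint's range is limited). The gripper opens to 85 mm and grips with 20 to 120 N. Pads are 22 mm wide; open, the fingers measure 114 mm over their backs; the gripper's body (76 mm by 85 mm) begins 54 mm behind the grasp point. The pads swing forward as they close: fully open they stand 13 mm farther back than shut.
Start: joints at [-71.454, 12.628, 87.462, -0, 79.91, -7.225], TCP at [271.733, -562.829, 231.3] pointing down, gripper open.
Joint ranges: [-170.65, 170.65], [-52.31, 119.04], [5.05, 147.46], [-71.25, 251.25], [11.57, 151.72], [-153.62, 153.62]. Speed limits (degrees/s): [147.25, 147.25, 172.46, 180, 180, 180].

### API

Orientations are given as [roll, pitch, yaw] about the fixed x, y, z axes, in that order (R = Rz(yaw) Ry(pitch) Rx(roll)).
In Python, from bench import arm, eyes gives the robot as it stands. The module is installed in compiled form; this text tells all that it offers.
- The arm moves only by the tool step_arm, never from a script. Its argument "commands" is a list of rows, each an object of numbers: "tx", "ty", "tz": the shift along the world's x, y, z in units of 2.5 cm (1.0 is 2.5 cm); "ax", "ay", "az": the turn, a rotation vector about the world's x, y, z in units of 0.12 rad (1.0 is 0.12 rad). A call has 1 to 10 rows; each row shifts and turns the commanded pose from where the row before left it; what a row does not reach is not made up. A row lasts 1/8 s, in which the tool goes at most 62.5 mm and 10.7 degrees, less where a joint would pass 70% of its speed; a pose out of reach is approached as far as the arm can. A call with a number of a shift or a turn outside -1 to 1 is refused whole. A call with a gripper value outside its range is refused whole. "hand" is the closure, from -1 (fully open) to 1 (shut), set as the call begins (left out, the last holds). The fingers move at their own pace and stop on an object; the grip force is fixed at half the most. Time passes only in rows, so rows that do not move let the fingers close. It gives the time, the measured TCP pose, the force, the opening and the grip force at its end, in the units of the state.
- arm.sense(): the state, without advancing time (a new reading comes with each control period).
- eyes.snapshot(name): name is "scene" or "top"; returns (picture, depth): 480x640x3 uint8, red, green, blue; 480x640 float32, mm along the optical axis (not along the pixel's ray), 0 where there is no reading.
- eyes.camera_params(name): a dict with "mtx" (3x3 intrinsics, pixels), "rvec" (rotation vector, rad) and "tvec" (3), from world to camera coordinates, as OpenCV has them. Camera axes: x right, y down, z forward; pixel columns grow to the right and rows downward; lengths in mm; the calibration is good to about 2 mm. A picture is of the moment at which its call begins. camera_params takes no time and is no camera call.
- arm.sign_off(): hands the job in; it is judged then, once.
The state is a dict: "time_s": time; "joint_pos": joint angles; "dq": joint speeds; "joint_torque": joint torques, N m; "tool_pos": TCP position; "eef_rot": TCP orientation; "contact_force": force on the tool from outside, world axes, zero at the start; "ft_torque": the same for the moment, N m; "gripper_width": finger opening in mm; "gripper_force": force on a finger pad.
Only numpy, scipy, OpenCV 4.12 (cv2) and the standard library are available. Lean on these libraries where they do the work, as an engineer would, in place of code of your own. Each camera call takes 0.05 s, during which the arm holds its last target. There are 200 camera calls.

### The job

The pictures are up, so sort what is left lying on the shoe cabinet: both steel nails into the ceramic tray, the large brass picture hook into the wide bay of the aluminium kit box and the small one into its narrow bay, and the polish tin into the white plastic shoe-care bin. Each must lie flat on the floor of its container, same side up as it lies now and not on top of anything or on a rim. Leave the rubber doorstop where it is.

Things in the scene. Friction and masses are not known exactly. Their poses are not given: they have to be found in the camera images.
- long_nail: Loose. Origin: centre of its underside. Long cut nail of bare steel lying flat: 110 long (x, head at -x, point at +x), square shank 9 wide (y) and 9 high (z) for most of its length, narrowing over the last 23 before the point; head 15 wide, 9 high. About 60 g. z is up.
- short_nail: Loose. Origin: centre of its underside. Short cut nail, the same shape but 75 long (x, head at -x, point at +x); shank 9 wide (y) and 9 high (z), head 15 wide. About 40 g. z is up.
- large_hook: Loose. Origin: centre of its underside. Large brass picture hook lying on its back, hook side up: 70 long (x), 24 wide all along (y), 20 high; back plate 4 thick, turned-up lip at the -x end (20 high), nail guide block at the +x end (16 high). About 75 g. Its parallel sides can be gripped across y. z is up.
- small_hook: Loose. Origin: centre of its underside. Small brass picture hook, the same shape: 42 long (x), 16 wide (y), 20 high at the -x end, 16 at the +x end. About 30 g. z is up.
- polish_tin: Loose. Origin: centre of its underside. Round flat shoe polish tin of steel with a darker ring and lid, 52 in diameter, 22 high. About 90 g. z is up.
- doorstop: Loose. Origin: centre of its underside. Black rubber doorstop, a stepped wedge 60 long (x), 36 wide (y), up to 24 high at +x. It lies among the things to sort and stays where it is.
- nail_tray: Fixed. Blue glazed ceramic tray, the lowest of the three containers, open on top and undivided: outside 130 (x) by 150 (y) by 22 high, walls 6 thick, floor 6 thick (inside 118 by 138). Origin: centre of its underside on the cabinet top; z is up.
- kit_box: Fixed. Open aluminium kit box, outside 120 (x) by 184 (y) by 30 high, walls and floor 4 thick, latches and handle on its -x face. A wall 4 thick, as high as the rim, along x at y = -18 parts it into a wide bay (y -16 to +88, centre +36) and a narrow bay (y -88 to -20, centre -54), both 112 long in x, centred on x = 0. Origin: centre of its underside; z is up.
- care_bin: Fixed. White plastic shoe-care bin, the tallest of the containers, open on top and undivided: outside 120 (x) by 150 (y) by 50 high with a 3 mm rim lip around the outside, walls 4 thick, floor 4 thick (inside 112 by 142). Origin: centre of its underside; z is up.

How it is judged (in metres and radians):
At the end, for the whole second after the job is handed in: Each thing inside the walls of its own container or bay: nails under 6 mm above the tray's floor, hooks and tin under 5 mm above theirs, each right side up within 0.15 rad of level and at rest (under 20 mm/s); the doorstop within 25 mm of where it started (x of long_nail in the frame of nail_tray between -0.059 and 0.059 m and y of long_nail in the frame of nail_tray between -0.069 and 0.069 m and z of long_nail in the frame of nail_tray between 0 and 0.012 m and angle between each of long_nail, short_nail, large_hook, small_hook, polish_tin's own z axis and vertical below 0.15 rad and linear speed of each of long_nail, short_nail, large_hook, small_hook, polish_tin below 0.02 m/s and x of short_nail in the frame of nail_tray between -0.059 and 0.059 m and y of short_nail in the frame of nail_tray between -0.069 and 0.069 m and z of short_nail in the frame of nail_tray between 0 and 0.012 m and x of large_hook in the frame of kit_box between -0.056 and 0.056 m and y of large_hook in the frame of kit_box between -0.016 and 0.088 m and z of large_hook in the frame of kit_box between 0 and 0.009 m and x of small_hook in the frame of kit_box between -0.056 and 0.056 m and y of small_hook in the frame of kit_box between -0.088 and -0.02 m and z of small_hook in the frame of kit_box between 0 and 0.009 m and x of polish_tin in the frame of care_bin between -0.056 and 0.056 m and y of polish_tin in the frame of care_bin between -0.071 and 0.071 m and z of polish_tin in the frame of care_bin between 0 and 0.009 m and distance of doorstop from where it was at the start of the episode below 0.025 m); the robot touches nothing.
It fails at once if the doorstop is moved by more than 25 mm (distance of doorstop from where it was at the start of the episode above 0.025 m).
It also fails if it takes over 128 s, if anything falls off the work surface, if the arm or the gripper's body presses on something with over 40 N, if the wrist force passes 120 N, or if a joint passes its speed limit or range.

## Working session

There is one attempt and no reset: what is moved stays moved. The work goes in short steps, Python scripts to look and compute and a tool call to move; the robot and the scene stay as the last step left them, time stands still between calls to the robot, and variables do not carry over. Pictures are saved under pics/ and viewed, at most 14 in all, crops included, and the job is handed in when it is done.

Besides the shell and the picture viewer there is one more tool, called by a JSON object that holds its "method" and its "body". step_arm: Moves the arm, as the interface text tells. Shifts and turns lie within -1 to 1; 1 stands for 2.5 cm of shift or 0.12 rad of turn. Its arguments: {"type":"object","properties":{"commands":{"type":"array"},"hand":{"type":"number"}},"required":["commands"]}

```bash
mkdir -p pics; cat > h.py <<'E'
import numpy as np, cv2
from bench import arm, eyes
def cloud(name):
    im,d=eyes.snapshot(name); p=eyes.camera_params(name)
    K=np.array(p["mtx"]);R=cv2.Rodrigues(np.array(p["rvec"],float))[0];t=np.array(p["tvec"],float).ravel()
    v,u=np.mgrid[:480,:640]
    c=np.stack([(u-K[0,2])/K[0,0]*d,(v-K[1,2])/K[1,1]*d,d],-1)
    w=(c-t)@R
    w[d==0]=np.nan
    return im,d,w
E
python3 - <<'E'
from h import *
for n in("top","scene"):
    im,d,w=cloud(n); cv2.imwrite(f"pics/{n}0.png",im[:,:,::-1]); np.save(n+"0.npy",w)
    p=eyes.camera_params(n); R=cv2.Rodrigues(np.array(p["rvec"],float))[0]; print(n,-R.T@np.ravel(p["tvec"]),R[2],p["mtx"])
    print(w[::120,::160].round(0).tolist())
print(arm.sense())
E
```

```text
top [ 381.57434562  -11.12274756 1209.1693075 ] [ 0.13876072  0.02143369 -0.99009396] [[620.10737437   0.         339.0711753 ]
 [  0.         620.10737437 227.50316927]
 [  0.           0.           1.        ]]
[[[1441.0, 1182.0, -744.0], [1440.0, 638.0, -756.0], [1423.0, 93.0, -738.0], [1419.0, -440.0, -743.0]], [[776.0, 708.0, 0.0], [773.0, 378.0, 2.0], [771.0, 53.0, -3.0], [763.0, -265.0, 16.0]], [[530.0, 692.0, -5.0], [525.0, 361.0, 26.0], [526.0, 53.0, 0.0], [525.0, -261.0, -2.0]], [[295.0, 673.0, -1.0], [295.0, 362.0, -4.0], [295.0, 52.0, 0.0], [295.0, -253.0, -2.0]]]
scene [1183.36644839 -288.43609544  883.17916599] [-0.56666047  0.24842663 -0.78560812] [[564.81620908   0.         323.14498803]
 [  0.         564.81620908 247.32368516]
 [  0.           0.           1.        ]]
[[[-1990.0, -631.0, -550.0], [-1198.0, 36.0, -333.0], [-1616.0, 963.0, -756.0], [-251.0, 938.0, -98.0]], [[-158.0, -556.0, 1.0], [11.0, -201.0, -3.0], [188.0, 149.0, 0.0], [353.0, 499.0, -5.0]], [[299.0, -576.0, 53.0], [386.0, -299.0, 1.0], [526.0, -7.0, -1.0], [666.0, 281.0, 1.0]], [[528.0, -621.0, -1.0], [651.0, -368.0, 3.0], [768.0, -118.0, -0.0], [893.0, 119.0, 22.0]]]
{'time_s': 0.1, 'joint_pos': array([-7.14512689e+01,  1.26708054e+01,  8.75195025e+01, -1.37656488e-04,
        7.99101639e+01, -7.22676139e+00]), 'dq': array([-0.0783192 , -0.05182005, -0.22365271, -0.04789726, -0.01020745,
       -0.1245194 ]), 'joint_torque': array([ 1.94284177e-03, -4.98244822e+01, -3.90545762e+01, -2.98716650e-04,
        5.69287688e-03, -1.50070889e-08]), 'tool_pos': array([ 271.58239023, -562.30481868,  230.30504244]), 'eef_rot': array([-1.79900309e+02, -1.25045908e-02,  2.57755058e+01]), 'contact_force': array([0.73939774, 0.24134695, 0.05707453]), 'ft_torque': array([-0.0293888 ,  0.01869636,  0.02148092]), 'gripper_force': 0.0, 'gripper_width': 85.3305488479836}
```

View pics/top0.png

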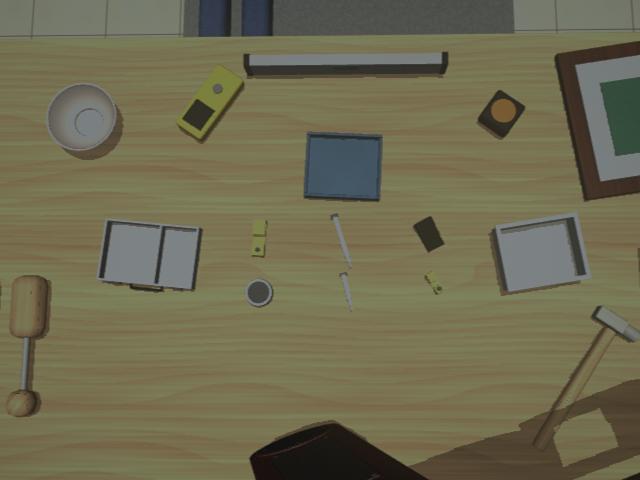

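View pics/scene0.png

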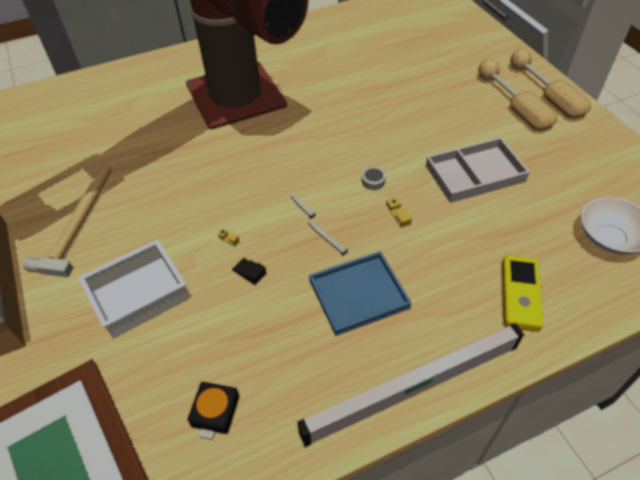

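The top view shows the tray at (343,167), kit box at (150,255) with the wide bay on the left, and bin at (541,253). The long nail is at (341,240) and the short nail at (347,292), both with their heads upward. The large hook is at (259,239), the tin at (258,292), the doorstop at (429,234) and the small hook at (433,282).

```bash
cat >> h.py <<'E'
def topix(name,P):
    p=eyes.camera_params(name)
    return cv2.projectPoints(np.array(P,float).reshape(-1,3),np.array(p["rvec"],float),np.array(p["tvec"],float),np.array(p["mtx"]),None)[0].reshape(-1,2)
def ortho(im,name,z,x0,x1,y0,y1,s=2):
    # rows: x from x1 down to x0; cols: y from y1 down to y0; s px per mm
    src=topix(name,[[x1,y1,z],[x1,y0,z],[x0,y1,z],[x0,y0,z]]).astype(np.float32)
    W,H=int((y1-y0)*s),int((x1-x0)*s)
    M=cv2.getPerspectiveTransform(src,np.float32([[0,0],[W,0],[0,H],[W,H]]))
    return cv2.warpPerspective(im,M,(W,H),flags=cv2.INTER_CUBIC)
E
python3 - <<'E'
from h import *
im=cv2.imread("pics/top0.png"); w=np.load("top0.npy")
def seg(name,uv,r,z,s=4):
    c=w[uv[1],uv[0]]; x,y=c[:2]
    o=ortho(im,"top",z,x-r,x+r,y-r,y+r,s)
    lab=cv2.cvtColor(o,cv2.COLOR_BGR2LAB).astype(float)
    bg=np.median(np.concatenate([lab[:20].reshape(-1,3),lab[-20:].reshape(-1,3)]),0)
    m=(np.linalg.norm((lab-bg)*[.5,1,1],axis=2)>14).astype(np.uint8)
    n,l,st,ce=cv2.connectedComponentsWithStats(m)
    cc=l[l.shape[0]//2-12:l.shape[0]//2+12,l.shape[1]//2-12:l.shape[1]//2+12]; k=np.bincount(cc[cc>0]).argmax()
    pts=np.argwhere(l==k).astype(np.float32); P=np.c_[x+r-pts[:,0]/s,y+r-pts[:,1]/s].astype(np.float32)
    (cx,cy),(a,b),ang=cv2.minAreaRect(P)
    bx=cv2.boxPoints(((cx,cy),(a,b),ang))
    e=bx[1]-bx[0] if np.linalg.norm(bx[1]-bx[0])>np.linalg.norm(bx[2]-bx[1]) else bx[2]-bx[1]
    print(name,"c",round(cx,1),round(cy,1),"size",round(a,1),round(b,1),"long-axis yaw",round(np.degrees(np.arctan2(e[1],e[0]))%180,1),"mean",P.mean(0).round(1))
    t=cv2.resize(o,(200,200)); t2=cv2.resize(((l==k)*255).astype(np.uint8),(200,200)); return np.vstack([t,cv2.merge([t2]*3)])
T=[seg("long",(341,240),75,5),seg("short",(347,292),50,5),seg("lhook",(259,239),50,10),seg("tin",(258,292),45,22)]
T2=[seg("door",(429,234),50,12),seg("shook",(433,282),35,10)]
T2+=[seg("tray",(343,167),100,22),seg("kit",(150,258),120,30),]
seg("bin",(541,253),110,50)
cv2.imwrite("pics/seg.png",np.vstack([np.hstack([t[:200] for t in T]),np.hstack([t[200:] for t in T]),np.hstack([t[:200] for t in T2])]))
E
```

```text
long c 524.1 12.4 size 111.8 17.1 long-axis yaw 14.8 mean [531.4  11.9]
short c 426.4 -1.5 size 74.8 15.2 long-axis yaw 15.9 mean [431.5   1.1]
lhook c 525.4 171.5 size 20.5 12.2 long-axis yaw 90.0 mean [528.1 172.3]
tin c 423.3 167.8 size 54.0 53.7 long-axis yaw 19.2 mean [423.2 168. ]
door c 535.9 -158.4 size 62.8 44.1 long-axis yaw 27.1 mean [ 536.6 -158.4]Traceback (most recent call last):
  File "<stdin>", line 18, in <module>
  File "<stdin>", line 10, in seg
ValueError: attempt to get argmax of an empty sequence
```

```bash
python3 - <<'E'
from h import *
im=cv2.imread("pics/top0.png"); w=np.load("top0.npy")
for n,uv in dict(lh=(259,239),sh=(433,282),tray=(343,167),kit=(150,258),bin=(541,253)).items(): print(n,w[uv[1],uv[0]].round())
a=ortho(im,"top",16,480,580,120,220,2.5)   # 250px
b=ortho(im,"top",16,420,480,-190,-130,4.16)
t=ortho(im,"top",22,560,760,-90,110,1.3)
k=ortho(im,"top",30,390,610,230,450,1.3)
B=ortho(im,"top",50,400,600,-430,-230,1.3)
print([x.shape for x in (a,b,t,k,B)])
f=lambda x:cv2.copyMakeBorder(cv2.resize(x,(266,290)),0,0,0,0,0)
o=np.zeros((600,800,3),np.uint8)
for i,x in enumerate((a,b,t,k,B)):
    r,c=divmod(i,3); o[r*300:r*300+266,c*266:c*266+266]=cv2.convertScaleAbs(cv2.resize(x,(266,266)),alpha=1.4)
cv2.imwrite("pics/orth.png",o)
E
```

```text
lh [528. 172.   4.]
sh [ 444. -167.   -3.]
tray [672.   7.   6.]
kit [492. 387.   2.]
bin [ 499. -377.    2.]
[(250, 250, 3), (249, 249, 3), (260, 260, 3), (286, 286, 3), (260, 260, 3)]
```

View pics/orth.png

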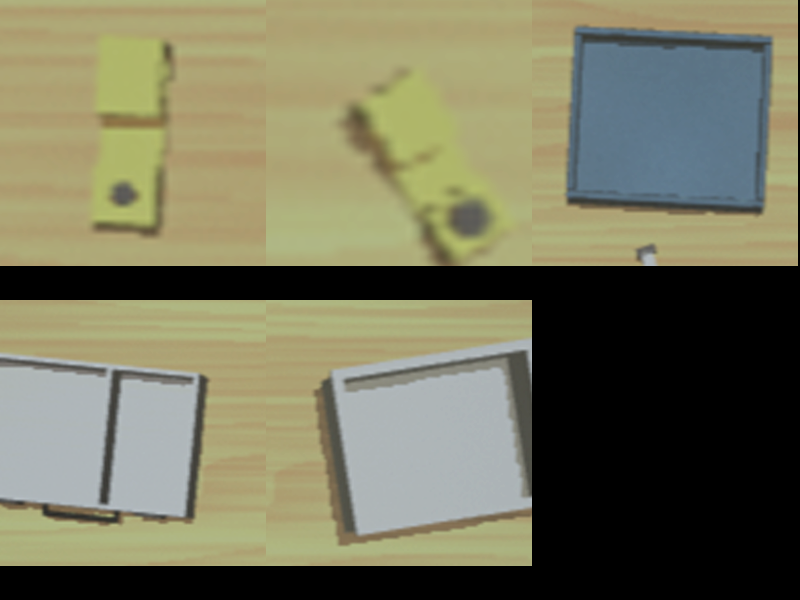

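Measured positions, with the sizes matching the given dimensions to about 2–3 mm:

| Thing | x, y (mm) | Yaw (°) |
|---|---|---|
| Small hook | 443, -168 | 29 |
| Large hook | 530, 171.5 | -2.4 |
| Tin | 423, 168 | – |
| Long nail | 524, 12 | 15 |
| Short nail | 426, -1.5 | 15 |
| Tray | 670, 6 | -3 |
| Kit box | 497, 380 | -5 |
| Bin | 494, -364 | 6 |

I'll start with the small hook.

{"method": "step_arm", "body": {"commands": [{"tx": 0.43, "ty": 0.985, "tz": -0.3, "az": 0.05}, {"tx": 0.43, "ty": 0.985, "tz": -0.3, "az": 0.05}, {"tx": 0.43, "ty": 0.985, "tz": -0.3, "az": 0.05}, {"tx": 0.43, "ty": 0.985, "tz": -0.3, "az": 0.05}, {"tx": 0.43, "ty": 0.985, "tz": -0.3, "az": 0.05}, {"tx": 0.43, "ty": 0.985, "tz": -0.3, "az": 0.05}, {"tx": 0.43, "ty": 0.985, "tz": -0.3, "az": 0.05}, {"tx": 0.43, "ty": 0.985, "tz": -0.3, "az": 0.05}], "hand": 0.1}}

```text
$.commands[0]: bad value
```

{"method": "step_arm", "body": {"commands": [{"tx": 0.43, "ty": 0.98, "tz": -0.3, "ax": 0, "ay": 0, "az": 0.05}, {"tx": 0.43, "ty": 0.98, "tz": -0.3, "ax": 0, "ay": 0, "az": 0.05}, {"tx": 0.43, "ty": 0.98, "tz": -0.3, "ax": 0, "ay": 0, "az": 0.05}, {"tx": 0.43, "ty": 0.98, "tz": -0.3, "ax": 0, "ay": 0, "az": 0.05}, {"tx": 0.43, "ty": 0.98, "tz": -0.3, "ax": 0, "ay": 0, "az": 0.05}, {"tx": 0.43, "ty": 0.98, "tz": -0.3, "ax": 0, "ay": 0, "az": 0.05}, {"tx": 0.43, "ty": 0.98, "tz": -0.3, "ax": 0, "ay": 0, "az": 0.05}, {"tx": 0.43, "ty": 0.98, "tz": -0.3, "ax": 0, "ay": 0, "az": 0.05}], "hand": 0.1}}

```text
time_s: 1.1
tool_pos: [357.8, -365.7, 170.7]
eef_rot: [-180.0, 0.0, 28.5]
contact_force: [-0.6, 0.7, 0.3]
gripper_width: 38.3
gripper_force: 0.0
```

{"method": "step_arm", "body": {"commands": [{"tx": 0.43, "ty": 0.98, "tz": -0.55, "ax": 0, "ay": 0, "az": 0.0}, {"tx": 0.43, "ty": 0.98, "tz": -0.55, "ax": 0, "ay": 0, "az": 0.0}, {"tx": 0.43, "ty": 0.98, "tz": -0.55, "ax": 0, "ay": 0, "az": 0.0}, {"tx": 0.43, "ty": 0.98, "tz": -0.55, "ax": 0, "ay": 0, "az": 0.0}, {"tx": 0.43, "ty": 0.98, "tz": -0.55, "ax": 0, "ay": 0, "az": 0.0}, {"tx": 0.43, "ty": 0.98, "tz": -0.55, "ax": 0, "ay": 0, "az": 0.0}, {"tx": 0.43, "ty": 0.98, "tz": -0.55, "ax": 0, "ay": 0, "az": 0.0}, {"tx": 0.4, "ty": 1.0, "tz": -0.55, "ax": 0, "ay": 0, "az": 0.0}, {"tx": 0, "ty": 0, "tz": 0, "ax": 0, "ay": 0, "az": 0}]}}

```text
time_s: 2.22
tool_pos: [442.0, -168.3, 59.8]
eef_rot: [-179.8, 0.1, 28.7]
contact_force: [-0.3, -1.2, 0.3]
gripper_width: 38.2
gripper_force: 0.0
```

{"method": "step_arm", "body": {"commands": [{"tx": 0.04, "ty": 0, "tz": -0.8, "ax": 0, "ay": 0, "az": 0}, {"tx": 0, "ty": 0, "tz": -0.8, "ax": 0, "ay": 0, "az": 0}, {"tx": 0, "ty": 0, "tz": -0.5, "ax": 0, "ay": 0, "az": 0}, {"tx": 0, "ty": 0, "tz": -0.2, "ax": 0, "ay": 0, "az": 0}, {"tx": 0, "ty": 0, "tz": 0, "ax": 0, "ay": 0, "az": 0}]}}

```text
time_s: 2.85
tool_pos: [443.9, -170.6, 3.9]
eef_rot: [-180.0, 0.0, 28.5]
contact_force: [0.7, -0.1, -1.0]
gripper_width: 38.7
gripper_force: 0.0
```

{"method": "step_arm", "body": {"commands": [{"tx": 0, "ty": 0, "tz": 0, "ax": 0, "ay": 0, "az": 0}, {"tx": 0, "ty": 0, "tz": 0, "ax": 0, "ay": 0, "az": 0}, {"tx": 0, "ty": 0, "tz": 0, "ax": 0, "ay": 0, "az": 0}, {"tx": 0, "ty": 0, "tz": 0, "ax": 0, "ay": 0, "az": 0}, {"tx": 0, "ty": 0, "tz": 0, "ax": 0, "ay": 0, "az": 0}], "hand": 1}}

```text
time_s: 3.48
tool_pos: [444.6, -170.7, 4.6]
eef_rot: [179.9, -0.0, 28.5]
contact_force: [-0.6, 0.4, 6.3]
gripper_width: 13.4
gripper_force: 58.8
```

{"method": "step_arm", "body": {"commands": [{"tx": 0, "ty": 0, "tz": 0.5, "ax": 0, "ay": 0, "az": 0}, {"tx": 0, "ty": 0, "tz": 1, "ax": 0, "ay": 0, "az": 0}, {"tx": 0, "ty": 0, "tz": 1, "ax": 0, "ay": 0, "az": 0}, {"tx": 0, "ty": 0, "tz": 1, "ax": 0, "ay": 0, "az": 0}, {"tx": 0, "ty": 0, "tz": 0.5, "ax": 0, "ay": 0, "az": 0}]}}

```text
time_s: 4.1
tool_pos: [444.8, -170.7, 105.8]
eef_rot: [179.9, -0.1, 28.5]
contact_force: [0.3, -0.9, -0.1]
gripper_width: 13.3
gripper_force: 58.6
```

```bash
python3 - <<'E'
from h import *
im,d,w=cloud("scene"); 
u,v=topix("scene",[444,-170,100])[0].astype(int); print(u,v)
cv2.imwrite("pics/g1.png",cv2.resize(im[v-60:v+70,u-80:u+80,::-1],None,fx=4,fy=4,interpolation=2))
print(arm.sense()["gripper_width"])
E
```

```text
221 205
13.447135318198821
```

View pics/g1.png

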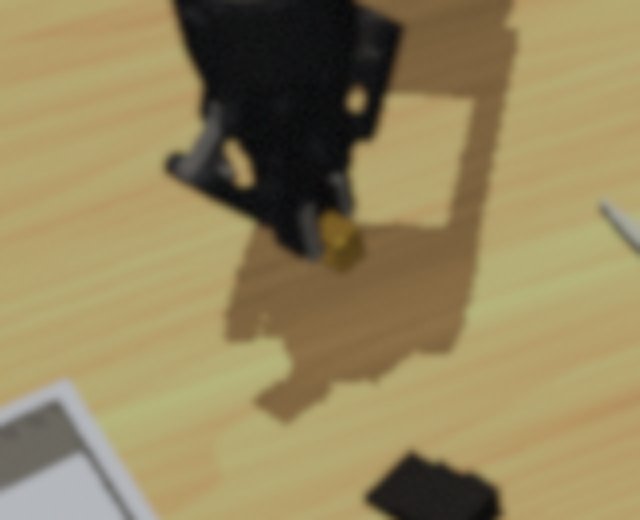

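The picture shows the small hook gripped level between the tips at about (340,240) in the crop. I'll carry it to the narrow bay.

{"method": "step_arm", "body": {"commands": [{"tx": 0.1, "ty": 0.99, "tz": 0, "ax": 0, "ay": 0, "az": 0.41}, {"tx": 0.1, "ty": 0.99, "tz": 0, "ax": 0, "ay": 0, "az": 0.41}, {"tx": 0.1, "ty": 0.99, "tz": 0, "ax": 0, "ay": 0, "az": 0.41}, {"tx": 0.1, "ty": 0.99, "tz": 0, "ax": 0, "ay": 0, "az": 0.41}, {"tx": 0.1, "ty": 0.99, "tz": 0, "ax": 0, "ay": 0, "az": 0.41}, {"tx": 0.1, "ty": 0.99, "tz": 0, "ax": 0, "ay": 0, "az": 0.41}, {"tx": 0.1, "ty": 0.99, "tz": 0, "ax": 0, "ay": 0, "az": 0.41}, {"tx": 0.1, "ty": 0.99, "tz": 0, "ax": 0, "ay": 0, "az": 0.41}, {"tx": 0.1, "ty": 0.99, "tz": 0, "ax": 0, "ay": 0, "az": 0.41}, {"tx": 0.1, "ty": 0.99, "tz": 0, "ax": 0, "ay": 0, "az": 0.41}]}}

```text
time_s: 5.4
tool_pos: [468.4, 78.0, 103.0]
eef_rot: [-179.9, 0.0, 56.8]
contact_force: [0.4, -0.5, -0.2]
gripper_width: 13.3
gripper_force: 58.7
```

{"method": "step_arm", "body": {"commands": [{"tx": 0.1, "ty": 0.99, "tz": 0, "ax": 0, "ay": 0, "az": 0.41}, {"tx": 0.1, "ty": 0.99, "tz": 0, "ax": 0, "ay": 0, "az": 0.41}, {"tx": 0.1, "ty": 0.99, "tz": 0, "ax": 0, "ay": 0, "az": 0.41}, {"tx": 0.1, "ty": 0.99, "tz": 0, "ax": 0, "ay": 0, "az": 0.41}, {"tx": 0.1, "ty": 0.99, "tz": 0, "ax": 0, "ay": 0, "az": 0.41}, {"tx": 0.1, "ty": 0.99, "tz": 0, "ax": 0, "ay": 0, "az": 0.41}, {"tx": 0.1, "ty": 0.99, "tz": 0, "ax": 0, "ay": 0, "az": 0.41}, {"tx": 0.1, "ty": 0.99, "tz": 0, "ax": 0, "ay": 0, "az": 0.41}, {"tx": 0.1, "ty": 0.99, "tz": 0, "ax": 0, "ay": 0, "az": 0.41}, {"tx": 0, "ty": 0.99, "tz": 0, "ax": 0, "ay": 0, "az": 0.41}]}}

```text
time_s: 6.65
tool_pos: [491.0, 325.2, 102.7]
eef_rot: [-179.9, 0.0, 85.0]
contact_force: [0.2, 0.6, 0.1]
gripper_width: 13.6
gripper_force: 58.7
```

{"method": "step_arm", "body": {"commands": [{"tx": 0, "ty": 0, "tz": -1, "ax": 0, "ay": 0, "az": 0}, {"tx": 0, "ty": 0, "tz": -1, "ax": 0, "ay": 0, "az": 0}, {"tx": 0, "ty": 0, "tz": -1, "ax": 0, "ay": 0, "az": 0}, {"tx": 0, "ty": 0, "tz": -0.6, "ax": 0, "ay": 0, "az": 0}, {"tx": 0, "ty": 0, "tz": -0.2, "ax": 0, "ay": 0, "az": 0}, {"tx": 0, "ty": 0, "tz": 0, "ax": 0, "ay": 0, "az": 0}, {"tx": 0, "ty": 0, "tz": 0, "ax": 0, "ay": 0, "az": 0}]}}

```text
time_s: 7.52
tool_pos: [492.0, 324.9, 9.3]
eef_rot: [179.9, -0.0, 84.9]
contact_force: [0.3, 0.5, -0.8]
gripper_width: 13.3
gripper_force: 58.7
```

{"method": "step_arm", "body": {"commands": [{"tx": 0, "ty": 0, "tz": 0, "ax": 0, "ay": 0, "az": 0}, {"tx": 0, "ty": 0, "tz": 0, "ax": 0, "ay": 0, "az": 0}, {"tx": 0, "ty": 0, "tz": 0, "ax": 0, "ay": 0, "az": 0}, {"tx": 0, "ty": 0, "tz": 0, "ax": 0, "ay": 0, "az": 0}], "hand": 0.3}}

```text
time_s: 8.02
tool_pos: [491.5, 324.7, 8.8]
eef_rot: [180.0, -0.0, 84.9]
contact_force: [0.4, -0.2, -0.3]
gripper_width: 30.3
gripper_force: 0.0
```

{"method": "step_arm", "body": {"commands": [{"tx": 0, "ty": 0, "tz": 0.5, "ax": 0, "ay": 0, "az": 0}, {"tx": 0, "ty": 0, "tz": 1, "ax": 0, "ay": 0, "az": 0}, {"tx": 0, "ty": 0, "tz": 1, "ax": 0, "ay": 0, "az": 0}, {"tx": 0, "ty": 0, "tz": 1, "ax": 0, "ay": 0, "az": 0}]}}

```text
time_s: 8.52
tool_pos: [491.7, 324.8, 98.1]
eef_rot: [180.0, -0.0, 84.9]
contact_force: [-1.0, -0.6, 0.6]
gripper_width: 29.8
gripper_force: 0.0
```

{"method": "step_arm", "body": {"commands": [{"tx": 0.12, "ty": -0.47, "tz": 0, "ax": 0, "ay": 0, "az": -0.98}, {"tx": 0.12, "ty": -0.47, "tz": 0, "ax": 0, "ay": 0, "az": -0.98}, {"tx": 0.12, "ty": -0.47, "tz": 0, "ax": 0, "ay": 0, "az": -0.98}, {"tx": 0.12, "ty": -0.47, "tz": 0, "ax": 0, "ay": 0, "az": -0.98}, {"tx": 0.12, "ty": -0.47, "tz": 0, "ax": 0, "ay": 0, "az": -0.98}, {"tx": 0.12, "ty": -0.47, "tz": 0, "ax": 0, "ay": 0, "az": -0.98}, {"tx": 0.12, "ty": -0.47, "tz": 0, "ax": 0, "ay": 0, "az": -0.98}, {"tx": 0.12, "ty": -0.47, "tz": 0, "ax": 0, "ay": 0, "az": -0.98}, {"tx": 0.12, "ty": -0.47, "tz": 0, "ax": 0, "ay": 0, "az": -0.98}, {"tx": 0.12, "ty": -0.47, "tz": 0, "ax": 0, "ay": 0, "az": -0.98}], "hand": -0.1}}

```text
time_s: 9.78
tool_pos: [521.9, 206.9, 97.3]
eef_rot: [180.0, -0.1, 17.3]
contact_force: [-0.1, -0.1, 0.3]
gripper_width: 46.6
gripper_force: 0.0
```

{"method": "step_arm", "body": {"commands": [{"tx": 0.11, "ty": -0.47, "tz": -0.5, "ax": 0, "ay": 0, "az": -0.98}, {"tx": 0.11, "ty": -0.47, "tz": -0.5, "ax": 0, "ay": 0, "az": -0.98}, {"tx": 0.11, "ty": -0.49, "tz": -0.5, "ax": 0, "ay": 0, "az": -0.94}, {"tx": 0, "ty": 0, "tz": 0, "ax": 0, "ay": 0, "az": 0}, {"tx": 0, "ty": 0, "tz": 0, "ax": 0, "ay": 0, "az": 0}]}}

```text
time_s: 10.4
tool_pos: [530.2, 171.8, 59.8]
eef_rot: [-180.0, -0.1, -2.3]
contact_force: [0.1, 0.3, 0.5]
gripper_width: 47.1
gripper_force: 0.0
```

```bash
python3 - <<'E'
from h import *
im,d,w=cloud("top"); 
u,v=topix("top",[492,325,10])[0].astype(int)
a=cv2.resize(im[v-50:v+50,u-50:u+50,::-1],(400,400),interpolation=2)
u,v=topix("top",[530,171,10])[0].astype(int)
b=cv2.resize(im[v-50:v+50,u-50:u+50,::-1],(400,400),interpolation=2)
cv2.imwrite("pics/g2.png",np.hstack([a,b]))
E
```

```text
(no output)
```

View pics/g2.png

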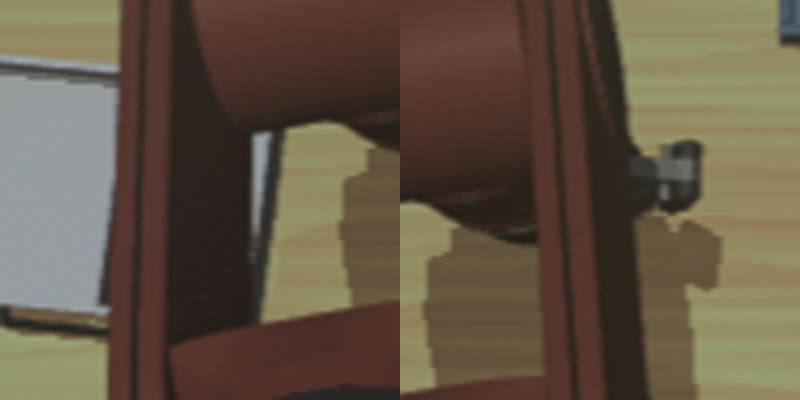

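The arm hides the kit box in this view, so I'll check it later. Next is the large hook.

{"method": "step_arm", "body": {"commands": [{"tx": 0, "ty": 0, "tz": -0.8, "ax": 0, "ay": 0, "az": 0}, {"tx": 0, "ty": 0, "tz": -0.8, "ax": 0, "ay": 0, "az": 0}, {"tx": 0, "ty": 0, "tz": -0.4, "ax": 0, "ay": 0, "az": 0}, {"tx": 0, "ty": 0, "tz": -0.2, "ax": 0, "ay": 0, "az": 0}, {"tx": 0, "ty": 0, "tz": 0, "ax": 0, "ay": 0, "az": 0}]}}

```text
time_s: 11.08
tool_pos: [529.6, 171.4, 3.6]
eef_rot: [180.0, 0.0, -2.4]
contact_force: [0.1, 0.1, -0.1]
gripper_width: 46.7
gripper_force: 0.0
```

{"method": "step_arm", "body": {"commands": [{"tx": 0, "ty": 0, "tz": 0, "ax": 0, "ay": 0, "az": 0}, {"tx": 0, "ty": 0, "tz": 0, "ax": 0, "ay": 0, "az": 0}, {"tx": 0, "ty": 0, "tz": 0, "ax": 0, "ay": 0, "az": 0}, {"tx": 0, "ty": 0, "tz": 0, "ax": 0, "ay": 0, "az": 0}, {"tx": 0, "ty": 0, "tz": 0, "ax": 0, "ay": 0, "az": 0}], "hand": 1}}

```text
time_s: 11.7
tool_pos: [530.6, 171.5, 4.8]
eef_rot: [-180.0, -0.1, -2.4]
contact_force: [-1.6, -0.0, 5.8]
gripper_width: 16.7
gripper_force: 58.8
```

{"method": "step_arm", "body": {"commands": [{"tx": 0, "ty": 0, "tz": 0.5, "ax": 0, "ay": 0, "az": 0}, {"tx": 0, "ty": 0, "tz": 1, "ax": 0, "ay": 0, "az": 0}, {"tx": 0, "ty": 0, "tz": 1, "ax": 0, "ay": 0, "az": 0}, {"tx": 0, "ty": 0, "tz": 1, "ax": 0, "ay": 0, "az": 0}, {"tx": 0, "ty": 0, "tz": 0, "ax": 0, "ay": 0, "az": 0}]}}

```text
time_s: 12.32
tool_pos: [531.6, 171.8, 93.9]
eef_rot: [-179.9, -0.3, -2.4]
contact_force: [1.8, -0.2, -0.9]
gripper_width: 16.9
gripper_force: 59.0
```

```bash
python3 - <<'E'
from h import *
o=[]
for n in("scene","top"):
    im,d,w=cloud(n); 
    u,v=topix(n,[530,171,90])[0].astype(int); print(u,v)
    o.append(cv2.resize(im[v-50:v+50,u-50:u+50,::-1],(400,400),interpolation=2))
cv2.imwrite("pics/g3.png",np.hstack(o))
E
```

```text
402 181
252 232
```

View pics/g3.png

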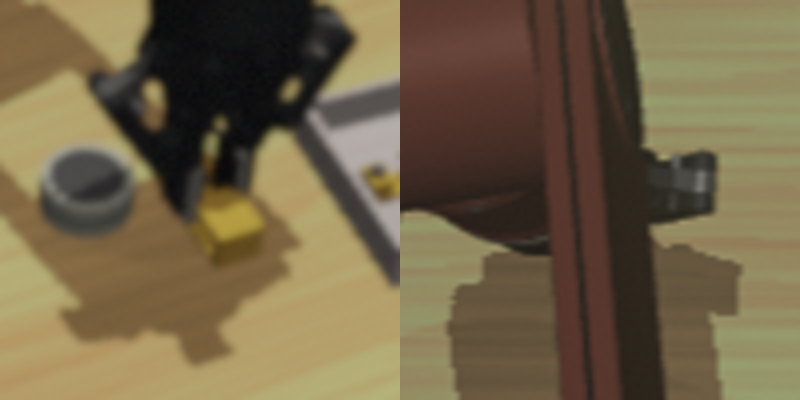

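The large hook is held level, and the small hook can be seen lying in the narrow bay.

{"method": "step_arm", "body": {"commands": [{"tx": -0.12, "ty": 0.97, "tz": 0, "ax": 0, "ay": 0, "az": -0.04}, {"tx": -0.12, "ty": 0.97, "tz": 0, "ax": 0, "ay": 0, "az": -0.04}, {"tx": -0.12, "ty": 0.97, "tz": 0, "ax": 0, "ay": 0, "az": -0.04}, {"tx": -0.12, "ty": 0.97, "tz": 0, "ax": 0, "ay": 0, "az": -0.04}, {"tx": -0.12, "ty": 0.97, "tz": 0, "ax": 0, "ay": 0, "az": -0.04}, {"tx": -0.12, "ty": 0.97, "tz": 0, "ax": 0, "ay": 0, "az": -0.04}, {"tx": -0.12, "ty": 0.97, "tz": 0, "ax": 0, "ay": 0, "az": -0.04}, {"tx": -0.12, "ty": 0.97, "tz": 0, "ax": 0, "ay": 0, "az": -0.04}, {"tx": -0.12, "ty": 0.97, "tz": 0, "ax": 0, "ay": 0, "az": -0.04}, {"tx": -0.12, "ty": 0.97, "tz": 0, "ax": 0, "ay": 0, "az": -0.04}]}}

```text
time_s: 13.68
tool_pos: [498.4, 414.0, 89.0]
eef_rot: [179.9, 0.2, -5.2]
contact_force: [-0.3, -0.5, -1.6]
gripper_width: 16.8
gripper_force: 59.1
```

{"method": "step_arm", "body": {"commands": [{"tx": 0, "ty": 0, "tz": -1, "ax": 0, "ay": 0, "az": 0}, {"tx": 0, "ty": 0, "tz": -1, "ax": 0, "ay": 0, "az": 0}, {"tx": 0, "ty": 0, "tz": -0.8, "ax": 0, "ay": 0, "az": 0}, {"tx": 0, "ty": 0, "tz": -0.3, "ax": 0, "ay": 0, "az": 0}, {"tx": 0, "ty": 0, "tz": -0.2, "ax": 0, "ay": 0, "az": 0}, {"tx": 0, "ty": 0, "tz": 0, "ax": 0, "ay": 0, "az": 0}, {"tx": 0, "ty": 0, "tz": 0, "ax": 0, "ay": 0, "az": 0}]}}

```text
time_s: 14.55
tool_pos: [500.5, 414.3, 9.7]
eef_rot: [-179.9, -0.1, -5.2]
contact_force: [0.1, 1.3, -0.7]
gripper_width: 16.7
gripper_force: 59.6
```

{"method": "step_arm", "body": {"commands": [{"tx": 0, "ty": 0, "tz": 0, "ax": 0, "ay": 0, "az": 0}, {"tx": 0, "ty": 0, "tz": 0, "ax": 0, "ay": 0, "az": 0}, {"tx": 0, "ty": 0, "tz": 0, "ax": 0, "ay": 0, "az": 0}, {"tx": 0, "ty": 0, "tz": 0, "ax": 0, "ay": 0, "az": 0}], "hand": 0.0}}

```text
time_s: 15.05
tool_pos: [499.7, 413.9, 8.8]
eef_rot: [-180.0, -0.0, -5.2]
contact_force: [-0.2, 0.7, 0.7]
gripper_width: 42.7
gripper_force: 0.0
```

{"method": "step_arm", "body": {"commands": [{"tx": 0, "ty": 0, "tz": 0.5, "ax": 0, "ay": 0, "az": 0}, {"tx": 0, "ty": 0, "tz": 1, "ax": 0, "ay": 0, "az": 0}, {"tx": 0, "ty": 0, "tz": 1, "ax": 0, "ay": 0, "az": 0}, {"tx": 0, "ty": 0, "tz": 1, "ax": 0, "ay": 0, "az": 0}]}}

```text
time_s: 15.55
tool_pos: [500.0, 414.1, 98.2]
eef_rot: [-180.0, -0.0, -5.2]
contact_force: [0.7, -0.0, 0.1]
gripper_width: 43.0
gripper_force: 0.0
```

{"method": "step_arm", "body": {"commands": [{"tx": -0.31, "ty": -0.98, "tz": 0, "ax": 0, "ay": 0, "az": 0.16}, {"tx": -0.31, "ty": -0.98, "tz": 0, "ax": 0, "ay": 0, "az": 0.16}, {"tx": -0.31, "ty": -0.98, "tz": 0, "ax": 0, "ay": 0, "az": 0.16}, {"tx": -0.31, "ty": -0.98, "tz": 0, "ax": 0, "ay": 0, "az": 0.16}, {"tx": -0.31, "ty": -0.98, "tz": 0, "ax": 0, "ay": 0, "az": 0.16}, {"tx": -0.31, "ty": -0.98, "tz": 0, "ax": 0, "ay": 0, "az": 0.16}, {"tx": -0.31, "ty": -0.98, "tz": 0, "ax": 0, "ay": 0, "az": 0.16}, {"tx": -0.31, "ty": -0.98, "tz": 0, "ax": 0, "ay": 0, "az": 0.16}, {"tx": -0.31, "ty": -0.98, "tz": 0, "ax": 0, "ay": 0, "az": 0.16}, {"tx": -0.29, "ty": -1, "tz": 0, "ax": 0, "ay": 0, "az": 0.16}], "hand": -1}}

```text
time_s: 16.8
tool_pos: [422.9, 167.8, 97.3]
eef_rot: [-180.0, -0.1, 5.9]
contact_force: [0.9, -0.2, -0.1]
gripper_width: 85.7
gripper_force: 0.0
```

{"method": "step_arm", "body": {"commands": [{"tx": 0, "ty": 0, "tz": -1, "ax": 0, "ay": 0, "az": 0}, {"tx": 0, "ty": 0, "tz": -1, "ax": 0, "ay": 0, "az": 0}, {"tx": 0, "ty": 0, "tz": -1, "ax": 0, "ay": 0, "az": 0}, {"tx": 0, "ty": 0, "tz": -0.5, "ax": 0, "ay": 0, "az": 0}, {"tx": 0, "ty": 0, "tz": -0.2, "ax": 0, "ay": 0, "az": 0}, {"tx": 0, "ty": 0, "tz": 0, "ax": 0, "ay": 0, "az": 0}]}}

```text
time_s: 17.55
tool_pos: [423.1, 168.6, 4.3]
eef_rot: [-180.0, -0.0, 5.8]
contact_force: [0.2, 0.3, -0.2]
gripper_width: 85.0
gripper_force: 0.0
```

{"method": "step_arm", "body": {"commands": [{"tx": 0, "ty": 0, "tz": 0, "ax": 0, "ay": 0, "az": 0}, {"tx": 0, "ty": 0, "tz": 0, "ax": 0, "ay": 0, "az": 0}, {"tx": 0, "ty": 0, "tz": 0, "ax": 0, "ay": 0, "az": 0}, {"tx": 0, "ty": 0, "tz": 0, "ax": 0, "ay": 0, "az": 0}, {"tx": 0, "ty": 0, "tz": 0, "ax": 0, "ay": 0, "az": 0}], "hand": 1}}

```text
time_s: 18.18
tool_pos: [423.6, 168.6, 5.0]
eef_rot: [-180.0, -0.1, 5.8]
contact_force: [-2.7, -0.7, 7.5]
gripper_width: 49.9
gripper_force: 61.3
```

{"method": "step_arm", "body": {"commands": [{"tx": 0, "ty": 0, "tz": 0.5, "ax": 0, "ay": 0, "az": 0}, {"tx": 0, "ty": 0, "tz": 1, "ax": 0, "ay": 0, "az": 0}, {"tx": 0, "ty": 0, "tz": 1, "ax": 0, "ay": 0, "az": 0}, {"tx": 0, "ty": 0, "tz": 1, "ax": 0, "ay": 0, "az": 0}, {"tx": 0, "ty": 0, "tz": 0.5, "ax": 0, "ay": 0, "az": 0}, {"tx": 0, "ty": -0.5, "tz": 0, "ax": 0, "ay": 0, "az": 0}, {"tx": 0.15, "ty": -0.97, "tz": 0, "ax": 0, "ay": 0, "az": 0}, {"tx": 0.15, "ty": -0.97, "tz": 0, "ax": 0, "ay": 0, "az": 0}, {"tx": 0.15, "ty": -0.97, "tz": 0, "ax": 0, "ay": 0, "az": 0}, {"tx": 0.15, "ty": -0.97, "tz": 0, "ax": 0, "ay": 0, "az": 0}]}}

```text
time_s: 19.42
tool_pos: [436.6, 57.5, 102.4]
eef_rot: [-180.0, 0.1, 5.8]
contact_force: [-1.2, 0.2, -0.9]
gripper_width: 50.2
gripper_force: 62.3
```

{"method": "step_arm", "body": {"commands": [{"tx": 0.15, "ty": -0.97, "tz": 0, "ax": 0, "ay": 0, "az": 0}, {"tx": 0.15, "ty": -0.97, "tz": 0, "ax": 0, "ay": 0, "az": 0}, {"tx": 0.15, "ty": -0.97, "tz": 0, "ax": 0, "ay": 0, "az": 0}, {"tx": 0.15, "ty": -0.97, "tz": 0, "ax": 0, "ay": 0, "az": 0}, {"tx": 0.15, "ty": -0.97, "tz": 0, "ax": 0, "ay": 0, "az": 0}, {"tx": 0.15, "ty": -0.97, "tz": 0, "ax": 0, "ay": 0, "az": 0}, {"tx": 0.15, "ty": -0.97, "tz": 0, "ax": 0, "ay": 0, "az": 0}, {"tx": 0.15, "ty": -0.97, "tz": 0, "ax": 0, "ay": 0, "az": 0}, {"tx": 0.15, "ty": -0.97, "tz": 0, "ax": 0, "ay": 0, "az": 0}, {"tx": 0.15, "ty": -0.97, "tz": 0, "ax": 0, "ay": 0, "az": 0}]}}

```text
time_s: 20.68
tool_pos: [473.8, -184.5, 102.2]
eef_rot: [-179.9, 0.1, 5.8]
contact_force: [0.9, 0.7, -1.4]
gripper_width: 49.9
gripper_force: 62.3
```

{"method": "step_arm", "body": {"commands": [{"tx": 0.15, "ty": -0.97, "tz": 0, "ax": 0, "ay": 0, "az": 0}, {"tx": 0.15, "ty": -0.97, "tz": 0, "ax": 0, "ay": 0, "az": 0}, {"tx": 0.15, "ty": -0.97, "tz": 0, "ax": 0, "ay": 0, "az": 0}, {"tx": 0.15, "ty": -0.97, "tz": 0, "ax": 0, "ay": 0, "az": 0}, {"tx": 0.15, "ty": -0.97, "tz": 0, "ax": 0, "ay": 0, "az": 0}, {"tx": 0, "ty": -0.97, "tz": 0, "ax": 0, "ay": 0, "az": 0}, {"tx": 0, "ty": -0.97, "tz": 0, "ax": 0, "ay": 0, "az": 0}, {"tx": 0, "ty": -0.45, "tz": 0, "ax": 0, "ay": 0, "az": 0}, {"tx": 0, "ty": 0, "tz": 0, "ax": 0, "ay": 0, "az": 0}]}}

```text
time_s: 21.8
tool_pos: [493.7, -365.3, 103.7]
eef_rot: [-180.0, 0.0, 5.8]
contact_force: [-0.3, 0.3, -1.4]
gripper_width: 49.9
gripper_force: 62.3
```

{"method": "step_arm", "body": {"commands": [{"tx": 0, "ty": 0, "tz": -1, "ax": 0, "ay": 0, "az": 0}, {"tx": 0, "ty": 0, "tz": -1, "ax": 0, "ay": 0, "az": 0}, {"tx": 0, "ty": 0, "tz": -1, "ax": 0, "ay": 0, "az": 0}, {"tx": 0, "ty": 0, "tz": -0.6, "ax": 0, "ay": 0, "az": 0}, {"tx": 0, "ty": 0, "tz": -0.2, "ax": 0, "ay": 0, "az": 0}, {"tx": 0, "ty": 0, "tz": 0, "ax": 0, "ay": 0, "az": 0}, {"tx": 0, "ty": 0, "tz": 0, "ax": 0, "ay": 0, "az": 0}]}}

```text
time_s: 22.68
tool_pos: [494.6, -364.9, 9.6]
eef_rot: [179.9, -0.1, 5.8]
contact_force: [-0.5, 0.4, -0.5]
gripper_width: 49.7
gripper_force: 62.3
```

{"method": "step_arm", "body": {"commands": [{"tx": 0, "ty": 0, "tz": 0, "ax": 0, "ay": 0, "az": 0}, {"tx": 0, "ty": 0, "tz": 0, "ax": 0, "ay": 0, "az": 0}, {"tx": 0, "ty": 0, "tz": 0, "ax": 0, "ay": 0, "az": 0}, {"tx": 0, "ty": 0, "tz": 0, "ax": 0, "ay": 0, "az": 0}], "hand": -0.7}}

```text
time_s: 23.18
tool_pos: [494.0, -364.6, 8.8]
eef_rot: [-180.0, -0.0, 5.8]
contact_force: [0.4, -0.1, 0.4]
gripper_width: 72.8
gripper_force: 0.0
```

{"method": "step_arm", "body": {"commands": [{"tx": 0, "ty": 0, "tz": 0.5, "ax": 0, "ay": 0, "az": 0}, {"tx": 0, "ty": 0, "tz": 1, "ax": 0, "ay": 0, "az": 0}, {"tx": 0, "ty": 0, "tz": 1, "ax": 0, "ay": 0, "az": 0}, {"tx": 0, "ty": 0, "tz": 1, "ax": 0, "ay": 0, "az": 0}, {"tx": 0, "ty": 0, "tz": 0.3, "ax": 0, "ay": 0, "az": 0}]}}

```text
time_s: 23.8
tool_pos: [495.2, -365.7, 106.8]
eef_rot: [179.8, -0.2, 5.8]
contact_force: [0.5, -0.6, -0.2]
gripper_width: 72.6
gripper_force: 0.0
```

```bash
python3 - <<'E'
from h import *
im,d,w=cloud("top"); cv2.imwrite("pics/top1f.png",im[:,:,::-1]); np.save("top1.npy",w)
bgr=im[:,:,::-1].copy()
k=cv2.resize(ortho(bgr,"top",10,430,570,270,480,3),(400,267))
l=ortho(bgr,"top",5,455,595,-60,80,2)[:267]
l=cv2.resize(ortho(bgr,"top",5,375,595,-90,110,2.9),(400,440))
s=eyes.snapshot("scene")[0][:,:,::-1]; u,v=topix("scene",[494,-364,10])[0].astype(int)
b=cv2.resize(s[max(v-50,0):v+50,max(u-75,0):u+75],(400,267),interpolation=2)
o=np.zeros((540,800,3),np.uint8); o[:267,:400]=k;o[270:537,:400]=b;o[:440,400:]=l
cv2.imwrite("pics/m1.png",cv2.convertScaleAbs(o,alpha=1.3))
E
```

```text
(no output)
```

View pics/m1.png

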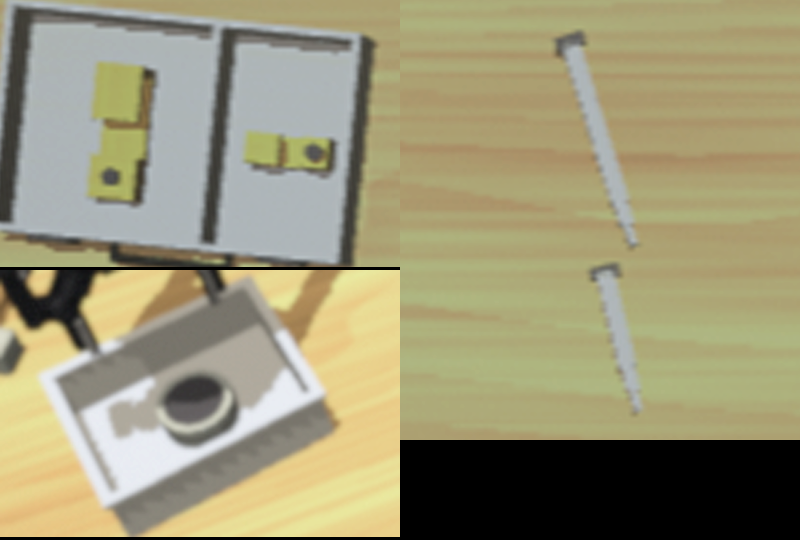

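The top and scene views show both hooks flat in their bays and the tin flat in the bin. The long nail runs from head (171,42) to point (233,245), which puts its centre at (523,9) with yaw 17°. The short nail is centred at (425,0) with yaw 13°.

{"method": "step_arm", "body": {"commands": [{"tx": 0.08, "ty": 0.94, "tz": 0, "ax": 0, "ay": 0, "az": 0.1}, {"tx": 0.08, "ty": 0.94, "tz": 0, "ax": 0, "ay": 0, "az": 0.1}, {"tx": 0.08, "ty": 0.94, "tz": 0, "ax": 0, "ay": 0, "az": 0.1}, {"tx": 0.08, "ty": 0.94, "tz": 0, "ax": 0, "ay": 0, "az": 0.1}, {"tx": 0.08, "ty": 0.94, "tz": 0, "ax": 0, "ay": 0, "az": 0.1}, {"tx": 0.08, "ty": 0.94, "tz": 0, "ax": 0, "ay": 0, "az": 0.1}, {"tx": 0.08, "ty": 0.94, "tz": 0, "ax": 0, "ay": 0, "az": 0.1}, {"tx": 0.08, "ty": 0.94, "tz": 0, "ax": 0, "ay": 0, "az": 0.1}, {"tx": 0.08, "ty": 0.94, "tz": 0, "ax": 0, "ay": 0, "az": 0.1}, {"tx": 0.08, "ty": 0.94, "tz": 0, "ax": 0, "ay": 0, "az": 0.1}], "hand": 0.3}}

```text
time_s: 25.15
tool_pos: [514.0, -127.9, 103.9]
eef_rot: [180.0, -0.0, 12.8]
contact_force: [0.9, -0.7, -0.4]
gripper_width: 29.9
gripper_force: 0.0
```

{"method": "step_arm", "body": {"commands": [{"tx": 0.08, "ty": 0.94, "tz": 0, "ax": 0, "ay": 0, "az": 0.1}, {"tx": 0.08, "ty": 0.94, "tz": 0, "ax": 0, "ay": 0, "az": 0.1}, {"tx": 0.08, "ty": 0.94, "tz": 0, "ax": 0, "ay": 0, "az": 0.1}, {"tx": 0.08, "ty": 0.94, "tz": 0, "ax": 0, "ay": 0, "az": 0.1}, {"tx": 0.08, "ty": 0.94, "tz": 0, "ax": 0, "ay": 0, "az": 0.1}, {"tx": 0.08, "ty": 0.93, "tz": 0, "ax": 0, "ay": 0, "az": 0.1}, {"tx": 0, "ty": 0, "tz": -0.8, "ax": 0, "ay": 0, "az": 0}, {"tx": 0, "ty": 0, "tz": -1, "ax": 0, "ay": 0, "az": 0}, {"tx": 0, "ty": 0, "tz": 0, "ax": 0, "ay": 0, "az": 0}]}}

```text
time_s: 26.28
tool_pos: [523.8, 12.3, 57.0]
eef_rot: [-179.9, 0.2, 16.9]
contact_force: [-0.6, -0.3, 0.2]
gripper_width: 29.6
gripper_force: 0.0
```

{"method": "step_arm", "body": {"commands": [{"tx": 0.1, "ty": -0.05, "tz": -0.8, "ax": 0, "ay": 0, "az": 0}, {"tx": 0, "ty": 0, "tz": -0.8, "ax": 0, "ay": 0, "az": 0}, {"tx": 0, "ty": 0, "tz": -0.4, "ax": 0, "ay": 0, "az": 0}, {"tx": 0, "ty": 0, "tz": -0.2, "ax": 0, "ay": 0, "az": 0}, {"tx": 0, "ty": 0, "tz": 0, "ax": 0, "ay": 0, "az": 0}]}}

```text
time_s: 26.9
tool_pos: [528.7, 9.9, 4.2]
eef_rot: [180.0, -0.0, 16.8]
contact_force: [-0.0, 0.2, -0.2]
gripper_width: 29.9
gripper_force: 0.0
```

{"method": "step_arm", "body": {"commands": [{"tx": 0, "ty": 0, "tz": 0, "ax": 0, "ay": 0, "az": 0}, {"tx": 0, "ty": 0, "tz": 0, "ax": 0, "ay": 0, "az": 0}, {"tx": 0, "ty": 0, "tz": 0, "ax": 0, "ay": 0, "az": 0}, {"tx": 0, "ty": 0, "tz": 0, "ax": 0, "ay": 0, "az": 0}, {"tx": 0, "ty": 0, "tz": 0, "ax": 0, "ay": 0, "az": 0}], "hand": 1}}

```text
time_s: 27.52
tool_pos: [529.2, 9.8, 4.7]
eef_rot: [180.0, -0.1, 16.8]
contact_force: [-0.6, 0.2, 5.1]
gripper_width: 6.2
gripper_force: 59.0
```

{"method": "step_arm", "body": {"commands": [{"tx": 0, "ty": 0, "tz": 0.5, "ax": 0, "ay": 0, "az": 0}, {"tx": 0, "ty": 0, "tz": 1, "ax": 0, "ay": 0, "az": 0}, {"tx": 0, "ty": 0, "tz": 0.9, "ax": 0, "ay": 0, "az": 0}, {"tx": 0, "ty": 0, "tz": 0, "ax": 0, "ay": 0, "az": 0}]}}

```text
time_s: 28.02
tool_pos: [530.4, 9.7, 66.2]
eef_rot: [179.9, -0.2, 16.8]
contact_force: [0.3, 0.2, -1.1]
gripper_width: 6.2
gripper_force: 58.8
```

```bash
python3 - <<'E'
from h import *
o=[]
for n in("scene",):
    im,d,w=cloud(n); 
    u,v=topix(n,[528,10,60])[0].astype(int); print(u,v)
    o.append(cv2.resize(im[v-50:v+50,u-65:u+65,::-1],(520,400),interpolation=2))
cv2.imwrite("pics/g4.png",np.hstack(o))
E
```

```text
327 218
```

View pics/g4.png

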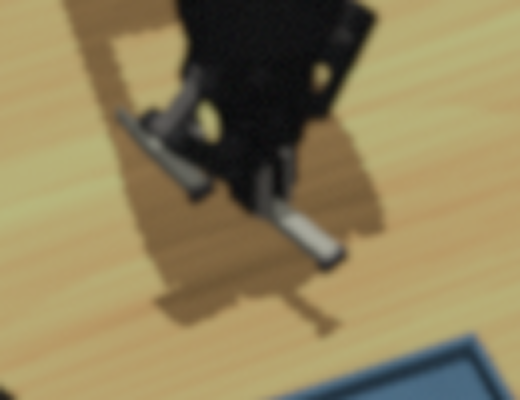

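The long nail is held level with its head at the lower right. The bar at left is the short nail, still on the table.

{"method": "step_arm", "body": {"commands": [{"tx": 0.59, "ty": 0, "tz": 0, "ax": 0, "ay": 0, "az": 0.93}, {"tx": 0.59, "ty": 0, "tz": 0, "ax": 0, "ay": 0, "az": 0.93}, {"tx": 0.59, "ty": 0, "tz": 0, "ax": 0, "ay": 0, "az": 0.93}, {"tx": 0.59, "ty": 0, "tz": 0, "ax": 0, "ay": 0, "az": 0.93}, {"tx": 0.59, "ty": 0, "tz": 0, "ax": 0, "ay": 0, "az": 0.93}, {"tx": 0.59, "ty": 0, "tz": 0, "ax": 0, "ay": 0, "az": 0.93}, {"tx": 0.59, "ty": 0, "tz": 0, "ax": 0, "ay": 0, "az": 0.93}, {"tx": 0.59, "ty": 0, "tz": 0, "ax": 0, "ay": 0, "az": 0.93}, {"tx": 0.59, "ty": 0.05, "tz": 0, "ax": 0, "ay": 0, "az": 0.93}, {"tx": 0.59, "ty": 0, "tz": 0, "ax": 0, "ay": 0, "az": 0.93}]}}

```text
time_s: 29.32
tool_pos: [675.2, 11.4, 61.7]
eef_rot: [-179.8, 0.0, 81.0]
contact_force: [0.5, -0.7, 0.0]
gripper_width: 6.3
gripper_force: 58.8
```

{"method": "step_arm", "body": {"commands": [{"tx": 0.6, "ty": 0, "tz": 0, "ax": 0, "ay": 0, "az": 0.93}, {"tx": 0, "ty": 0, "tz": 0, "ax": 0, "ay": 0, "az": 0}, {"tx": 0, "ty": 0, "tz": 0, "ax": 0, "ay": 0, "az": 0}]}}

```text
time_s: 29.7
tool_pos: [689.7, 11.3, 62.4]
eef_rot: [-179.9, -0.0, 87.0]
contact_force: [0.3, -0.8, -1.0]
gripper_width: 6.2
gripper_force: 58.8
```

```bash
python3 - <<'E'
from h import *
im,d,w=cloud("scene"); 
u,v=topix("scene",[680,6,40])[0].astype(int); print(u,v)
cv2.imwrite("pics/g5.png",cv2.resize(im[v-70:v+60,u-85:u+85,::-1],(680,520),interpolation=2))
E
```

```text
361 283
```

View pics/g5.png

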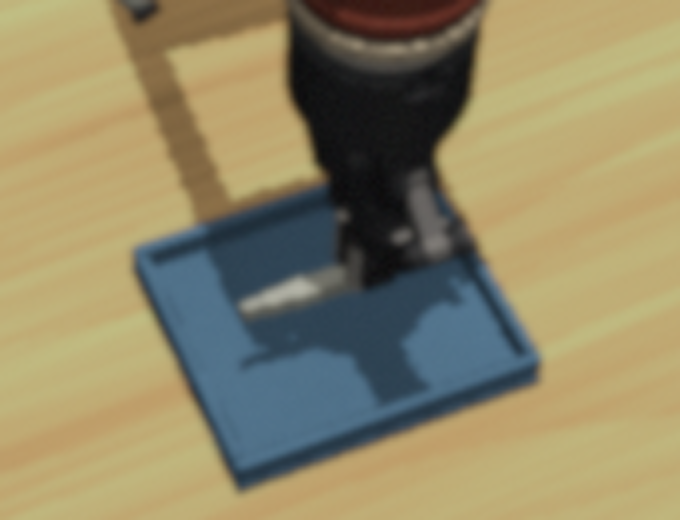

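The nail hangs level over the tray, with its ends clear of the walls. I'll lower and release it.

{"method": "step_arm", "body": {"commands": [{"tx": 0, "ty": 0, "tz": -0.8, "ax": 0, "ay": 0, "az": 0}, {"tx": 0, "ty": 0, "tz": -0.8, "ax": 0, "ay": 0, "az": 0}, {"tx": 0, "ty": 0, "tz": -0.4, "ax": 0, "ay": 0, "az": 0}, {"tx": 0, "ty": 0, "tz": -0.12, "ax": 0, "ay": 0, "az": 0}, {"tx": 0, "ty": 0, "tz": 0, "ax": 0, "ay": 0, "az": 0}, {"tx": 0, "ty": 0, "tz": 0, "ax": 0, "ay": 0, "az": 0}]}}

```text
time_s: 30.5
tool_pos: [690.4, 11.3, 10.8]
eef_rot: [-179.9, -0.0, 87.2]
contact_force: [-4.9, 0.3, 5.7]
gripper_width: 6.2
gripper_force: 59.6
```

{"method": "step_arm", "body": {"commands": [{"tx": 0, "ty": 0, "tz": 0, "ax": 0, "ay": 0, "az": 0}, {"tx": 0, "ty": 0, "tz": 0, "ax": 0, "ay": 0, "az": 0}, {"tx": 0, "ty": 0, "tz": 0, "ax": 0, "ay": 0, "az": 0}, {"tx": 0, "ty": 0, "tz": 0, "ax": 0, "ay": 0, "az": 0}], "hand": 0.45}}

```text
time_s: 31.0
tool_pos: [690.9, 11.1, 10.6]
eef_rot: [-180.0, -0.0, 87.2]
contact_force: [0.3, 0.9, 0.0]
gripper_width: 23.6
gripper_force: 0.0
```

{"method": "step_arm", "body": {"commands": [{"tx": 0, "ty": 0, "tz": 0.4, "ax": 0, "ay": 0, "az": 0}, {"tx": 0, "ty": 0, "tz": 0.7, "ax": 0, "ay": 0, "az": 0}, {"tx": 0, "ty": 0, "tz": 1, "ax": 0, "ay": 0, "az": 0}]}}

```text
time_s: 31.38
tool_pos: [690.9, 11.2, 64.6]
eef_rot: [-180.0, -0.0, 87.2]
contact_force: [0.4, 0.3, 1.0]
gripper_width: 23.4
gripper_force: 0.0
```

{"method": "step_arm", "body": {"commands": [{"tx": -0.95, "ty": -0.04, "tz": 0, "ax": 0, "ay": 0, "az": -0.98}, {"tx": -0.95, "ty": -0.04, "tz": 0, "ax": 0, "ay": 0, "az": -0.98}, {"tx": -0.95, "ty": -0.04, "tz": 0, "ax": 0, "ay": 0, "az": -0.98}, {"tx": -0.95, "ty": -0.04, "tz": 0, "ax": 0, "ay": 0, "az": -0.98}, {"tx": -0.95, "ty": -0.04, "tz": 0, "ax": 0, "ay": 0, "az": -0.98}, {"tx": -0.95, "ty": -0.04, "tz": 0, "ax": 0, "ay": 0, "az": -0.98}, {"tx": -0.95, "ty": -0.04, "tz": 0, "ax": 0, "ay": 0, "az": -0.98}, {"tx": -0.95, "ty": -0.04, "tz": 0, "ax": 0, "ay": 0, "az": -0.98}, {"tx": -0.95, "ty": -0.04, "tz": 0, "ax": 0, "ay": 0, "az": -0.98}, {"tx": -0.95, "ty": -0.04, "tz": 0, "ax": 0, "ay": 0, "az": -0.98}], "hand": 0.3}}

```text
time_s: 32.62
tool_pos: [453.8, 1.0, 64.9]
eef_rot: [179.9, -0.1, 19.6]
contact_force: [0.2, 0.5, 0.8]
gripper_width: 29.7
gripper_force: 0.0
```

{"method": "step_arm", "body": {"commands": [{"tx": -0.95, "ty": -0.04, "tz": 0, "ax": 0, "ay": 0, "az": -0.98}, {"tx": 0, "ty": 0, "tz": 0, "ax": 0, "ay": 0, "az": 0}, {"tx": 0, "ty": 0, "tz": 0, "ax": 0, "ay": 0, "az": 0}]}}

```text
time_s: 33.0
tool_pos: [431.4, -0.1, 64.6]
eef_rot: [179.9, -0.2, 13.2]
contact_force: [-0.1, 0.6, 0.6]
gripper_width: 30.2
gripper_force: 0.0
```

{"method": "step_arm", "body": {"commands": [{"tx": -0.08, "ty": 0, "tz": -0.8, "ax": 0, "ay": 0, "az": 0}, {"tx": 0, "ty": 0, "tz": -0.9, "ax": 0, "ay": 0, "az": 0}, {"tx": 0, "ty": 0, "tz": -0.48, "ax": 0, "ay": 0, "az": 0}, {"tx": 0, "ty": 0, "tz": -0.2, "ax": 0, "ay": 0, "az": 0}, {"tx": 0, "ty": 0, "tz": 0, "ax": 0, "ay": 0, "az": 0}]}}

```text
time_s: 33.62
tool_pos: [428.1, 0.1, 3.9]
eef_rot: [-180.0, -0.0, 13.1]
contact_force: [0.2, -1.3, 0.4]
gripper_width: 29.9
gripper_force: 0.0
```

{"method": "step_arm", "body": {"commands": [{"tx": 0, "ty": 0, "tz": 0, "ax": 0, "ay": 0, "az": 0}, {"tx": 0, "ty": 0, "tz": 0, "ax": 0, "ay": 0, "az": 0}, {"tx": 0, "ty": 0, "tz": 0, "ax": 0, "ay": 0, "az": 0}, {"tx": 0, "ty": 0, "tz": 0, "ax": 0, "ay": 0, "az": 0}, {"tx": 0, "ty": 0, "tz": 0, "ax": 0, "ay": 0, "az": 0}], "hand": 1}}

```text
time_s: 34.25
tool_pos: [428.6, 0.0, 4.7]
eef_rot: [180.0, -0.1, 13.1]
contact_force: [-1.1, 0.7, 6.4]
gripper_width: 6.4
gripper_force: 59.1
```

{"method": "step_arm", "body": {"commands": [{"tx": 0, "ty": 0, "tz": 0.5, "ax": 0, "ay": 0, "az": 0}, {"tx": 0, "ty": 0, "tz": 1, "ax": 0, "ay": 0, "az": 0}, {"tx": 0, "ty": 0, "tz": 0.9, "ax": 0, "ay": 0, "az": 0}, {"tx": 0, "ty": 0, "tz": 0, "ax": 0, "ay": 0, "az": 0}]}}

```text
time_s: 34.75
tool_pos: [429.5, -0.1, 65.9]
eef_rot: [179.9, -0.2, 13.1]
contact_force: [0.9, 0.2, -1.3]
gripper_width: 6.1
gripper_force: 58.7
```

{"method": "step_arm", "body": {"commands": [{"tx": 0.79, "ty": 0.04, "tz": 0, "ax": 0, "ay": 0, "az": 0.98}, {"tx": 0.79, "ty": 0.04, "tz": 0, "ax": 0, "ay": 0, "az": 0.98}, {"tx": 0.79, "ty": 0.04, "tz": 0, "ax": 0, "ay": 0, "az": 0.98}, {"tx": 0.79, "ty": 0.04, "tz": 0, "ax": 0, "ay": 0, "az": 0.98}, {"tx": 0.79, "ty": 0.04, "tz": 0, "ax": 0, "ay": 0, "az": 0.98}, {"tx": 0.79, "ty": 0.04, "tz": 0, "ax": 0, "ay": 0, "az": 0.98}, {"tx": 0.79, "ty": 0.04, "tz": 0, "ax": 0, "ay": 0, "az": 0.98}, {"tx": 0.79, "ty": 0.04, "tz": 0, "ax": 0, "ay": 0, "az": 0.98}, {"tx": 0.79, "ty": 0.04, "tz": 0, "ax": 0, "ay": 0, "az": 0.98}, {"tx": 0.79, "ty": 0.04, "tz": 0, "ax": 0, "ay": 0, "az": 0.98}]}}

```text
time_s: 36.0
tool_pos: [624.9, 10.3, 62.2]
eef_rot: [-179.9, 0.0, 80.7]
contact_force: [0.1, -0.0, -1.0]
gripper_width: 6.3
gripper_force: 58.8
```

{"method": "step_arm", "body": {"commands": [{"tx": 0.79, "ty": 0, "tz": 0, "ax": 0, "ay": 0, "az": 0.95}, {"tx": 0, "ty": 0, "tz": 0, "ax": 0, "ay": 0, "az": 0}, {"tx": 0, "ty": 0, "tz": 0, "ax": 0, "ay": 0, "az": 0}]}}

```text
time_s: 36.38
tool_pos: [643.7, 10.3, 62.6]
eef_rot: [-179.9, -0.0, 86.9]
contact_force: [0.2, -0.4, -0.2]
gripper_width: 6.5
gripper_force: 58.8
```

```bash
python3 - <<'E'
from h import *
im,d,w=cloud("scene"); 
u,v=topix("scene",[680,6,40])[0].astype(int); print(u,v)
cv2.imwrite("pics/g6.png",cv2.resize(im[v-70:v+60,u-85:u+85,::-1],(680,520),interpolation=2))
E
```

```text
361 283
```

View pics/g6.png

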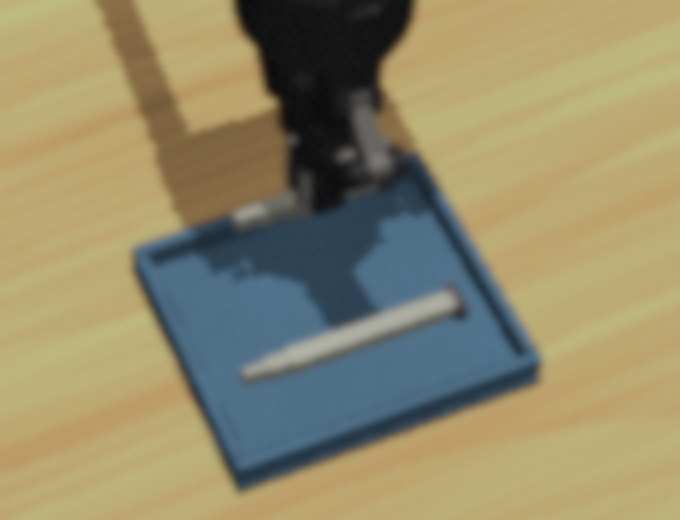

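The long nail lies flat in the tray, from (245,375) to (460,300). I'll lower the short nail, shifted slightly forward of the near wall.

{"method": "step_arm", "body": {"commands": [{"tx": 0.12, "ty": 0, "tz": -0.8, "ax": 0, "ay": 0, "az": 0}, {"tx": 0, "ty": 0, "tz": -0.8, "ax": 0, "ay": 0, "az": 0}, {"tx": 0, "ty": 0, "tz": -0.4, "ax": 0, "ay": 0, "az": 0}, {"tx": 0, "ty": 0, "tz": -0.12, "ax": 0, "ay": 0, "az": 0}, {"tx": 0, "ty": 0, "tz": 0, "ax": 0, "ay": 0, "az": 0}, {"tx": 0, "ty": 0, "tz": 0, "ax": 0, "ay": 0, "az": 0}]}}

```text
time_s: 37.17
tool_pos: [647.3, 10.3, 10.7]
eef_rot: [-179.9, -0.0, 87.0]
contact_force: [-3.4, 1.0, 4.5]
gripper_width: 6.7
gripper_force: 59.5
```

{"method": "step_arm", "body": {"commands": [{"tx": 0, "ty": 0, "tz": 0, "ax": 0, "ay": 0, "az": 0}, {"tx": 0, "ty": 0, "tz": 0, "ax": 0, "ay": 0, "az": 0}, {"tx": 0, "ty": 0, "tz": 0, "ax": 0, "ay": 0, "az": 0}, {"tx": 0, "ty": 0, "tz": 0, "ax": 0, "ay": 0, "az": 0}], "hand": 0.45}}

```text
time_s: 37.67
tool_pos: [648.0, 10.2, 10.6]
eef_rot: [-180.0, -0.0, 87.0]
contact_force: [-0.2, -0.2, -0.7]
gripper_width: 23.7
gripper_force: 0.0
```

{"method": "step_arm", "body": {"commands": [{"tx": 0, "ty": 0, "tz": 0.4, "ax": 0, "ay": 0, "az": 0}, {"tx": 0, "ty": 0, "tz": 0.7, "ax": 0, "ay": 0, "az": 0}, {"tx": 0, "ty": 0, "tz": 1, "ax": 0, "ay": 0, "az": 0}, {"tx": -0.5, "ty": 0, "tz": 1, "ax": 0, "ay": 0, "az": 0}, {"tx": -1, "ty": 0, "tz": 1, "ax": 0, "ay": 0, "az": 0}, {"tx": -1, "ty": 0, "tz": 1, "ax": 0, "ay": 0, "az": 0}, {"tx": -1, "ty": 0, "tz": 0.5, "ax": 0, "ay": 0, "az": 0}, {"tx": -1, "ty": 0, "tz": 0, "ax": 0, "ay": 0, "az": 0}, {"tx": -1, "ty": 0, "tz": 0, "ax": 0, "ay": 0, "az": 0}, {"tx": 0, "ty": 0, "tz": 0, "ax": 0, "ay": 0, "az": 0}]}}

```text
time_s: 38.92
tool_pos: [510.0, 10.2, 152.2]
eef_rot: [179.9, 0.0, 87.0]
contact_force: [-0.2, 1.2, 0.4]
gripper_width: 23.5
gripper_force: 0.0
```

```bash
python3 - <<'E'
from h import *
im,d,w=cloud("scene"); np.save("s2.npy",w)
cv2.imwrite("pics/end.png",cv2.resize(im[100:400,60:540,::-1],(800,500),interpolation=2))
E
```

```text
(no output)
```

View pics/end.png

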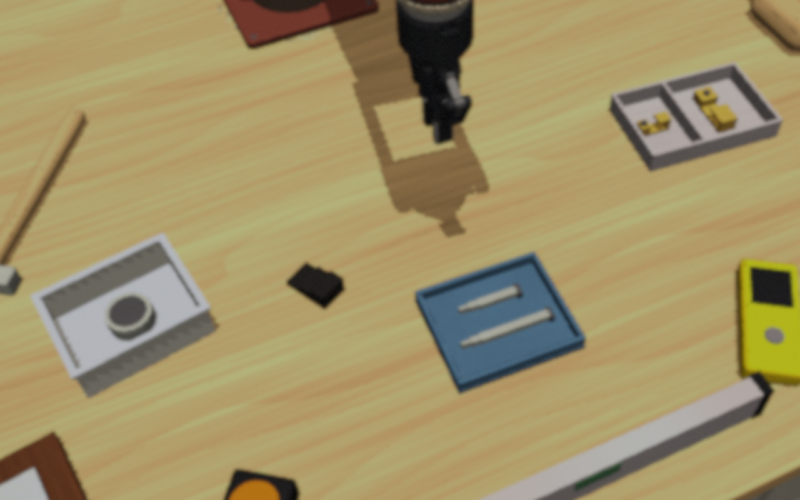

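The final view shows everything sorted. Both nails lie flat in the tray at (490,300) and (505,328), the hooks are in their own bays at (655,123) and (713,108), and the tin is flat in the bin at (130,315). The doorstop is unmoved at (316,284), and the arm is clear.

```bash
python3 -c "
from bench import arm
print(arm.sign_off())"
```

```text
the job is handed in; nothing more can be done
None
```

The job is handed in: both nails, both hooks and the tin lay flat in their own containers in the last picture, the doorstop was never touched, and it took about 39 of the 128 s; the judge's result was not shown.

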